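# Sort the table clutter into caddy, tray and dish

### The arm

A 6-joint arm with a two-finger parallel gripper is mounted at the origin on a cart in front of the work surface, level with it; the furniture and walls round the work are solid. World frame = base frame: x ahead of the robot, y to its left, z up, the work surface at z = 0. Lengths are in mm, angles in rad, forces in N, time in s.
With the tool pointing down it reaches from about 350 to 775 mm from the base axis. Payload 7.3 kg.
Tool frame: the origin (TCP) lies midway between the tips of the shut fingers; the grasp point (between the pads) lies 19 mm behind it; z points along the fingers, y is the line along which they close (so a half turn about z gives the same grasp; the last joint's range is limited). The gripper opens to 92 mm and grips with 3 to 60 N. Pads are 19 mm wide; open, the fingers measure 130 mm over their backs; the gripper's body (75 mm by 190 mm) begins 47 mm behind the grasp point.
Start: joints at [1.001, 0.342, 1.524, -0, 1.275, -0.146], TCP at [215.883, 478.581, 226.741] pointing down, gripper open.
Joint ranges: [-2.53, 2.53], [-0.77, 2.02], [0.04, 2.7], [-1, 4.14], [0.28, 2.66], [-3.11, 3.11]. Speed limits (rad/s): [2.57, 2.57, 3.14, 3.14, 3.14, 3.14].

### API

Orientations are given as [roll, pitch, yaw] about the fixed x, y, z axes, in that order (R = Rz(yaw) Ry(pitch) Rx(roll)).
In Python, from plant import bot gives the robot as it stands. The module is installed in compiled form; this text tells all that it offers.
- The arm moves only by the shell command python3 -m crank 'ROWS' [OPENING]. ROWS is JSON, a list of rows, each a list of 6 numbers: the shift along the tool's x, y, z in m, then the turn, a rotation vector about the tool's x, y, z in rad. In form: [[dx, dy, dz, wx, wy, wz], ...]. A call has 1 to 5 rows; each row shifts and turns the commanded pose from where the row before left it, along the tool's axes as they then stand; what a row does not reach is not made up. A row lasts 1/8 s, in which the tool goes at most 62.5 mm and 10.7 degrees, less where a joint would pass 70% of its speed; a pose out of reach is approached as far as the arm can. A call is refused whole if a number of a shift passes 0.0625 or a number of a turn 0.188, either way. A call with a gripper value outside its range is refused whole. OPENING is the opening in per cent of the stroke, from 0 (shut) to 100 (fully open), set as the call begins (- or left out, the last holds). The fingers move at their own pace and stop on an object; the grip force is fixed at half the most. Time passes only in rows, so rows that do not move let the fingers close. It gives the time, the measured TCP pose, the force, the opening and the grip force at its end, in the units of the state.
- bot.get_obs(): the state, without advancing time (a new reading comes with each control period).
- bot.capture(name): name is "scene" or "top" or "wrist"; returns a dict with "color" (420x560x3 uint8, blue, green, red), "fov_y" (degrees; the focal length in pixels is half the picture's height over the tangent of half this angle, whatever the lens; pixels are square), "cx", "cy" (the principal point, pixels), "extrinsics" (4x4, takes a point from world to camera coordinates); the wrist camera has in their place "tool_from_camera" (4x4, takes a point from camera to tool coordinates, whose origin is the TCP and whose axes are the flange's). Camera axes: x right, y up, looking along -z (the intrinsics and any distortion apply to the point x, -y, -z); pixel columns grow to the right and rows downward; lengths in mm; the calibration is good to about 2 mm. A picture is of the moment at which its call begins: read the wrist's pose just before it. There is no depth.
- bot.close_job(): hands the job in; it is judged then, once.
The state is a dict: "time": time; "joint_positions": joint angles; "dq": joint speeds; "tau": joint torques, N m; "tool_pos": TCP position; "tcp_rot": TCP orientation; "contact_force": force on the tool from outside, world axes, zero at the start; "moment": the same for the moment, N m; "grip_width": finger opening in mm; "finger_force": force on a finger pad.
Only numpy, scipy, OpenCV 4.12 (cv2) and the standard library are available. Lean on these libraries where they do the work, as an engineer would, in place of code of your own. Each camera call takes 0.05 s, during which the arm holds its last target. There are 200 camera calls.

### The job

Tidy the five things standing in the front row on the wooden table: stand the two spice jars upright in the dark wooden caddy, one in each bay, put the garlic bulb in the round white dish, and lay the matchbox (flat) and the tealight (upright) in the low metal tray, one in each bay, all resting fully on the bottom. Do not tip the spice jars over at any time, and leave the yoghurt tub and the egg timer where they stand.

Things in the scene. Friction and masses are not known exactly. Their poses are not given: they have to be found in the camera images.
- black_jar: spice jar with a black cap, upright round glass jar, 40 mm diameter, 105 mm tall; origin at the centre of its underside, z up along the jar. Starts in the front row. Goes in the caddy.
- green_jar: spice jar with a green cap, upright round glass jar, 45 mm diameter, 105 mm tall; origin at the centre of its underside, z up along the jar. Starts in the front row. Goes in the caddy.
- garlic: bulb of garlic, 60 mm across at the waist (about 25 to 30 mm up), 59 mm tall, pointed at the top; origin at the centre of its underside, z up. Starts upright in the front row. Goes in the dish.
- matches: closed matchbox lying flat, 36 mm (its x) by 54 mm (its y) by 14 mm high; origin at the centre of its underside (within 1 mm), z up. Starts in the front row. Goes in the tray.
- tealight: tealight candle in a round metal cup, 38 mm diameter, 15 mm high; origin at the centre of its underside, z up. Starts upright in the front row. Goes in the tray.
- caddy: dark wooden open-topped caddy, fixed to the table, 74 mm (its x) by 136 mm (its y), 45 mm high, walls and floor 4 mm thick. A divider across the middle (at y = 0) makes two bays, each 66 mm (x) by 62 mm (y) inside, centred at y = +33 and y = -33 mm. Origin at the centre of its underside, z up.
- tray: low bare-metal tray, fixed to the table, 105 mm (its x) by 160 mm (its y), rim 14 mm high, walls and floor 4 mm thick. A divider (at y = 0) as high as the rim makes two bays, each 97 mm (x) by 74 mm (y) inside, centred at y = +39 and y = -39 mm. Origin at the centre of its underside, z up.
- dish: round white ceramic dish, fixed to the table, 136 mm diameter at the rim, 28 mm high, floor 5 mm thick, flat floor about 80 mm across, flaring sides. Origin at the centre of its underside, z up.
- tub: bystander: white yoghurt tub, about 72 mm diameter, 71 mm tall, behind the targets; origin at the centre of its underside. Leave alone.
- timer: bystander: red egg timer, 66 mm diameter, 64 mm tall, to the right of the front row, just in front of the tall, solid coffee machine (its front at x = 0.47 m, from y = -0.22 m to the right, about 0.4 m high; back away from it before swinging the arm across); origin at the centre of its underside. Leave alone.
Mind the look-alikes: they are no part of the job. Of the things like the tealight, leave any that is green; of the rest the smaller one is meant.

How it is judged:
By the outcome, as a careful person would: the job done as asked, in the order asked, and still so for the second after the job is handed in, with the robot touching nothing.
It also fails if it takes over 122 s, if anything falls off the work surface, if the arm or the gripper's body presses on something with over 40 N, if the wrist force passes 120 N, or if a joint passes its speed limit or range.

## Working session

There is one attempt and no reset: what is moved stays moved. The work goes in short steps, Python scripts to look and compute and a shell command to move; the robot and the scene stay as the last step left them, time stands still between calls to the robot, and variables do not carry over. Pictures are saved under pics/ and viewed, at most 17 in all, crops included, and the job is handed in when it is done.

```bash
ls; mkdir -p pics; python3 - <<'E'
from plant import bot
import cv2,numpy as np
o=bot.get_obs(); print({k:np.round(v,3).tolist() for k,v in o.items()})
for n in("scene","top","wrist"):
    c=bot.capture(n); cv2.imwrite(f"pics/{n}0.png",c["color"])
    print(n,{k:(np.round(v,4).tolist()) for k,v in c.items() if k!="color"})
E
```

```text
pics
{'time': 0.0, 'joint_positions': [1.001, 0.343, 1.525, -0.0, 1.275, -0.146], 'dq': [0.0, -0.001, 0.0, 0.0, -0.001, -0.001], 'tau': [0.002, -43.123, -24.422, 0.072, 0.056, -0.0], 'tool_pos': [215.663, 478.23, 226.067], 'tcp_rot': [-3.14, -0.0, 2.718], 'contact_force': [0.605, -0.025, -0.224], 'moment': [0.045, 0.13, -0.025], 'finger_force': 0.0, 'grip_width': 91.594}
scene {'fov_y': 49.9708, 'cx': 285.8403, 'cy': 212.9092, 'extrinsics': [[-0.8671, -0.4979, 0.0119, 497.5082], [0.3917, -0.667, 0.6337, -235.5159], [-0.3076, 0.5542, 0.7735, -801.3109], [0.0, 0.0, 0.0, 1.0]]}
top {'fov_y': 52.6257, 'cx': 277.617, 'cy': 206.1832, 'extrinsics': [[0.1602, -0.9871, 0.006, -61.9381], [0.9646, 0.1578, 0.2113, -571.1162], [-0.2096, -0.028, 0.9774, -906.572], [0.0, 0.0, 0.0, 1.0]]}
wrist {'fov_y': 70.3742, 'cx': 274.2378, 'cy': 204.4771, 'tool_from_camera': [[-0.0001, 0.9637, 0.267, 72.0121], [1.0, 0.0, 0.0004, 0.1437], [0.0003, 0.267, -0.9637, -158.2475], [0.0, 0.0, 0.0, 1.0]]}
```

View pics/scene0.png

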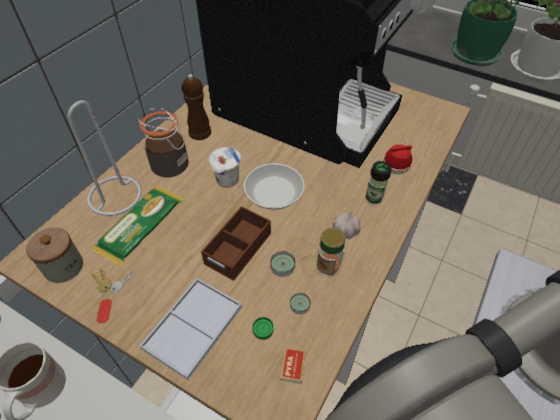

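View pics/top0.png

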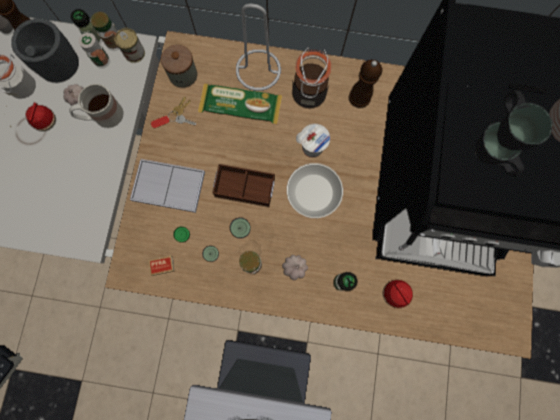

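The scene view shows the front row: matchbox (292,365), green cap (263,328), small grey tealight (300,303), large grey one (283,263), jars (330,252) and (378,182), garlic (346,225), timer (399,157). The top view shows the same things: matchbox (161,266), green (181,234), small (210,253), large (240,227), jars (250,261) and (347,281), garlic (295,267). The tray is at (168,186), caddy (244,186) and dish (315,190).

Tealight candidates in the top view are green (181,234), which I leave, large (240,227), which I leave, and small (210,253), which I choose. I'll check that choice in a crop.

```bash
cat > h.py <<'E'
import numpy as np,cv2
from scipy.spatial.transform import Rotation as R
from plant import bot
def cam(n):
    o=bot.get_obs(); c=bot.capture(n); im=c["color"]; f=im.shape[0]/2/np.tan(np.radians(c["fov_y"]/2))
    if n=="wrist":
        T=np.eye(4);T[:3,:3]=R.from_euler("xyz",o["tcp_rot"]).as_matrix();T[:3,3]=o["tool_pos"];W=T@c["tool_from_camera"]
    else: W=np.linalg.inv(c["extrinsics"])
    return dict(im=im,f=f,cx=c["cx"],cy=c["cy"],W=W)
def ray(c,p):
    d=np.array([(p[0]-c["cx"])/c["f"],-(p[1]-c["cy"])/c["f"],-1]); return c["W"][:3,3],c["W"][:3,:3]@d
def cast(c,p,z):
    o,d=ray(c,p); return (o+d*(z-o[2])/d[2])
def proj(c,X):
    q=np.linalg.inv(c["W"])@np.r_[X,1]; return np.array([c["cx"]+c["f"]*q[0]/-q[2],c["cy"]+c["f"]*q[1]/q[2]])
def tri(c1,p1,c2,p2):
    (a,u),(b,v)=ray(c1,p1),ray(c2,p2); s=np.linalg.lstsq(np.c_[u,-v],b-a,rcond=None)[0]
    A,B=a+u*s[0],b+v*s[1]; return (A+B)/2,np.linalg.norm(A-B)
E
python3 - <<'E'
from h import *
t=cam("top");s=cam("scene")
print("cam",t["W"][:3,3],s["W"][:3,3])
P=dict(matches=((161,266),(293,365)),green=((181,234),(263,328)),small=((210,253),(300,303)),large=((240,227),(283,263)),jarA=((250,261),(331,240)),jarB=((347,281),(380,171)),garlic=((295,267),(346,222)),timer=((400,293),(399,157)),
 dish=((315,190),(274,187)),tub=((314,138),(226,160)))
for k,(a,b) in P.items():
    X,e=tri(t,a,s,b); print(k,X.round(),round(e,1),"z0:",cast(t,a,0)[:2].round())
a=cv2.resize(t["im"][205:305,110:370],None,fx=3,fy=3,interpolation=3)
b=cv2.resize(s["im"][150:390,240:420],None,fx=1.2,fy=1.2)
c=cv2.resize(t["im"][150:225,120:350],None,fx=3,fy=3,interpolation=3)
im=np.zeros((540,790,3),np.uint8); im[:300,:780]=a; im[305:530,:690]=c
cv2.imwrite("pics/crop1.png",im)
E
```

```text
cam [ 370.83984408    3.57596607 1007.14835843] [277.17851348 534.69468025 763.12179306]
matches [400. 277.  10.] 0.4 z0: [400. 280.]
green [480. 247.  11.] 1.8 z0: [482. 249.]
small [447. 170.  11.] 2.1 z0: [449. 172.]
large [518. 111.  14.] 3.2 z0: [522. 113.]
jarA [439.  69.  94.] 1.3 z0: [446.  76.]
jarB [ 430. -141.   95.] 0.0 z0: [ 436. -156.]
garlic [447. -30.  34.] 2.0 z0: [449. -31.]
timer [ 426. -274.   29.] 2.9 z0: [ 429. -282.]
dish [635. -51.  18.] 2.8 z0: [642. -51.]
tub [746. -28.  67.] 4.6 z0: [775. -30.]
```

View pics/crop1.png

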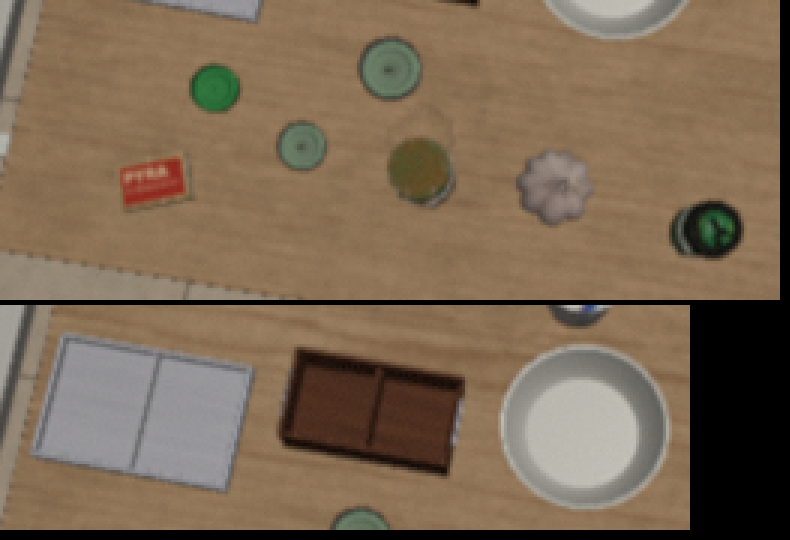

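The crop confirms the choice. The small grey tealight at crop (301,146) is neither bright green like (215,87) nor the larger (390,68). Jar tops are at (418,168) and (712,230). Next I'll work out the receptacle corners and yaw and refine the top centroids.

```bash
python3 - <<'E'
from h import *
t=cam("top")
def q(n,pts,z):
    X=np.array([cast(t,(x/3+120-.3,(y-305)/3+150-.3),z)[:2] for x,y in pts]); c=X.mean(0)
    e=[X[1]-X[0],X[2]-X[1],X[2]-X[3],X[3]-X[0]]
    print(n,c.round(1),"sides",[round(float(np.linalg.norm(v)),1) for v in e],"ang",[round(float(np.degrees(np.arctan2(v[1],v[0]))),1) for v in e])
q("tray",[(63,335),(253,368),(226,492),(33,455)],14)
q("caddy",[(297,348),(464,378),(447,474),(283,440)],45)
q("dish",[(584,425)],28)
hsv=cv2.cvtColor(t["im"],cv2.COLOR_BGR2HSV)
# matches: red mask rect; 
m=cv2.inRange(hsv,(0,150,60),(8,255,255))|cv2.inRange(hsv,(172,150,60),(180,255,255))
m[:245]=0;m[:,:140]=0;m[:,185:]=0
p=cv2.findNonZero(m);r=cv2.minAreaRect(p);b=cv2.boxPoints(r);X=np.array([cast(t,k,14)[:2] for k in b]);print("match",X.round(),X.mean(0).round(1),[np.round(np.degrees(np.arctan2(*(X[i+1]-X[i])[::-1])),1) for i in(0,1)])
E
python3 -m crank '[[0,0,-0.02,0,0,0.18],[0,0,-0.02,0,0,0.18],[0,0,0,0,0,0.18],[0,0,0,0,0,0.18]]' 100
```

```text
tray [591.8 302.5] sides [158.2, 104.2, 158.0, 101.9] ang [-90.9, 179.5, -91.7, 179.6]
caddy [615.5 117.4] sides [134.0, 78.3, 130.3, 75.2] ang [-91.3, 179.6, -92.7, -177.4]
time: 0.8
tool_pos: [215.9, 478.6, 267.0]
tcp_rot: [3.141, -0.0, 1.992]
contact_force: [0.0, -0.2, 0.6]
grip_width: 91.7
finger_force: 0.0Traceback (most recent call last):
  File "<stdin>", line 9, in <module>
  File "<stdin>", line 5, in q
IndexError: index 1 is out of bounds for axis 0 with size 1
```

```bash
python3 -m crank '[[0,0,0,0,0,0.14],[0,0,0,0,0,0.14],[0,0,0,0,0,0.14],[-0.04,0.0225,0,0,0,0],[-0.04,0.0225,0,0,0,0]]' >/dev/null
python3 -m crank '[[-0.04,0.0225,0,0,0,0],[-0.04,0.0225,0,0,0,0],[-0.04,0.0225,0,0,0,0],[-0.04,0.0225,0,0,0,0],[-0.04,0.0225,0,0,0,0]]'
python3 -m crank '[[-0.04,0.0225,0,0,0,0],[-0.04,0.0225,0,0,0,0],[-0.045,0.022,0,0,0,0],[0,0,0,0,0,0]]'
python3 - <<'E'
from h import *
c=cam("wrist");cv2.imwrite("pics/w1.png",c["im"]);np.save("w1.npy",c,allow_pickle=True)
for n,X in dict(jarA=(439,69,105),caddy=(615,117,45),small=(447,170,15),dish=(635,-51,28),garlic=(447,-30,59)).items(): print(n,proj(c,X).round())
E
```

```text
time: 2.05
tool_pos: [375.9, 198.3, 266.9]
tcp_rot: [3.141, -0.0, 1.578]
contact_force: [0.2, 0.2, -0.4]
grip_width: 91.6
finger_force: 0.0
time: 2.55
tool_pos: [444.3, 72.7, 266.5]
tcp_rot: [-3.142, 0.0, 1.573]
contact_force: [-0.0, 0.6, 0.4]
grip_width: 91.7
finger_force: 0.0
jarA [270. 193.]
caddy [411. 145.]
small [277. 102.]
dish [405. 261.]
garlic [276. 257.]
```

View pics/w1.png

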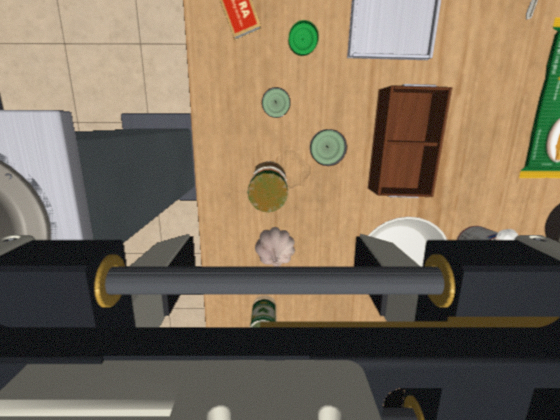

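The wrist view shows jar A's cap at (268,191), garlic (275,246), jar B (263,311), small tealight (277,102), large (328,147), and matchbox (240,15). The caddy rim runs (380,86)-(450,88)-(435,195)-(370,191).

```bash
python3 - <<'E'
from h import *
c=np.load("w1.npy",allow_pickle=True).item(); t=cam("top")
im=c["im"]; hsv=cv2.cvtColor(im,cv2.COLOR_BGR2HSV)
print("cap px",hsv[191,268],hsv[102,270],hsv[147,320])
g=cv2.medianBlur(cv2.cvtColor(im,cv2.COLOR_BGR2GRAY),3)
for n,(x0,y0,x1,y1,r0,r1),z in [("cap",(238,160,300,225,15,25),105),("small",(255,80,300,125,11,18),15),("large",(303,122,355,172,14,22),15)]:
    h=cv2.HoughCircles(cv2.resize(g[y0:y1,x0:x1],None,fx=4,fy=4,interpolation=2),cv2.HOUGH_GRADIENT,1.5,200,param1=80,param2=15,minRadius=4*r0,maxRadius=4*r1)
    u,v,r=h[0][0]/4; p=(x0+u,y0+v); X=cast(c,p,z); print(n,np.round(p,1),"r",r,X.round(1),"diam",(2*np.linalg.norm(cast(c,(p[0]+r,p[1]),z)-X)).round(1))
print("jar tri",tri(c,(268,191),t,(249.3,261)))
print("garlic tri",tri(c,(275,246),t,(295.3,267)))
C=np.array([cast(c,p,45)[:2] for p in [(380,86),(450,88),(435,195),(370,191)]]);print(C.round(),C.mean(0).round(1))
T=[(380,86),(450,88),(435,195),(370,191)]; S=[(297,348),(464,378),(447,474),(283,440)]
for a,b in zip([T[1],T[2],T[3],T[0]],S): print(tri(c,a,t,(b[0]/3+119.7,(b[1]-305)/3+149.7))[0].round())
E
```

```text
cap px [ 23 163 127] [ 54  49 162] [ 54  51 160]
cap [267.8 192.8] r 19.7625 [437.   69.2 105. ] diam 43.6
small [276.2 102.7] r 15.3875 [446.5 168.7  15. ] diam 40.1
large [326.8 146.6] r 17.225 [515.3 112.5  15. ] diam 46.7
jar tri (array([437.55370353,  70.02393438, 100.02787569]), np.float64(0.8307157614307912))
garlic tri (array([446.42798053, -31.20244558,  19.76766673]), np.float64(1.9061981813349975))
[[570. 186.]
 [654. 184.]
 [655.  53.]
 [569.  58.]] [612.  120.1]
[656. 185.  41.]
[653.  52.  46.]
[578.  52.  20.]
[597. 196. -34.]
```

```bash
python3 -m crank '[[-0.003,-0.007,0.05,0,0,0],[0,0,0.05,0,0,0],[0,0,0.05,0,0,0],[0,0,0.04,0,0,0],[0,0,0.02,0,0,0]]' 100
python3 -m crank '[[0,0,0,0,0,0],[0,0,0,0,0,0],[0,0,0,0,0,0],[0,0,0,0,0,0],[0,0,0,0,0,0]]' 0
```

```text
time: 3.28
tool_pos: [434.5, 73.6, 55.0]
tcp_rot: [-3.139, -0.0, 1.58]
contact_force: [0.4, 0.7, -0.6]
grip_width: 92.3
finger_force: 0.0
time: 3.9
tool_pos: [436.4, 72.1, 57.1]
tcp_rot: [3.141, -0.0, 1.578]
contact_force: [0.8, -0.9, -0.0]
grip_width: 46.6
finger_force: 0.1
```

```bash
python3 -m crank '[[0,0,0,0,0,0],[0,0,0,0,0,0]]' 0
python3 -m crank '[[0,0,-0.03,0,0,0],[0,0,-0.03,0,0,0],[0,0,-0.03,0,0,0],[0.01,0.02,0,0,0,0],[0.02,0.04,0,0,0,0]]'
python3 -m crank '[[0.02,0.045,0,0,0,0],[0.02,0.045,0,0,0,0],[0.01,0.03,0,0,0,0],[0,0,0,0,0,0],[0,0,0,0,0,0]]'
python3 - <<'E'
from h import *
c=cam("wrist");cv2.imwrite("pics/w2.png",c["im"]);np.save("w2.npy",c,allow_pickle=True)
E
```

```text
time: 4.15
tool_pos: [436.6, 72.1, 57.1]
tcp_rot: [3.141, -0.0, 1.578]
contact_force: [-0.1, 0.9, 4.7]
grip_width: 44.9
finger_force: 30.0
time: 4.78
tool_pos: [495.9, 102.4, 147.1]
tcp_rot: [-3.141, 0.0, 1.577]
contact_force: [0.5, -0.4, -0.5]
grip_width: 44.7
finger_force: 30.0
time: 5.4
tool_pos: [614.5, 153.1, 145.9]
tcp_rot: [-3.139, 0.0, 1.578]
contact_force: [-0.5, 0.0, -0.5]
grip_width: 44.6
finger_force: 30.0
```

View pics/w2.png

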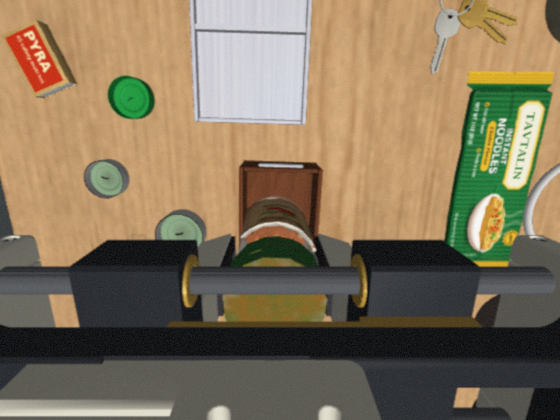

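The held jar sits over the +y bay of the caddy. The caddy's +y rim corners are at (241,163) and (321,163), the tray's near edge is (192,121)-(306,124), and its divider is (193,30)-(307,34).

```bash
python3 - <<'E'
from h import *
c=np.load("w2.npy",allow_pickle=True).item(); t=cam("top")
for p in[(240.5,163),(321,163),(319,233)]: print("cad",cast(c,p,45)[:2].round(1))
for p in[(192,121),(306,124)]: print("tray",cast(c,p,14)[:2].round(1))
for p in[(193,30),(307,34)]: print("traydiv",cast(c,p,14)[:2].round(1))
E
```

```text
cad [584.5 190.4]
cad [654.5 190.9]
cad [655.8 126. ]
tray [536.4 225.3]
tray [643.4 223.3]
traydiv [542.3 301.6]
traydiv [641.6 299.1]
```

```bash
python3 -m crank '[[0.003,0.0035,0,0,0,0],[0,0,0.03,0,0,0],[0,0,0.02,0,0,0],[0,0,0,0,0,0]]'
python3 -m crank '[[0,0,0.02,0,0,0],[0,0,0.01,0,0,0],[0,0,0,0,0,0]]'
python3 - <<'E'
from h import *
for n in("wrist","scene"):
    c=cam(n);np.save(n+"3.npy",c,allow_pickle=True)
    if n=="scene": cv2.imwrite("pics/s3.png",cv2.resize(c["im"][180:300,170:330],None,fx=4,fy=4,interpolation=3))
E
```

```text
time: 6.0
tool_pos: [618.0, 156.3, 95.4]
tcp_rot: [-3.138, 0.0, 1.578]
contact_force: [-0.1, 0.5, -0.2]
grip_width: 44.4
finger_force: 30.0
time: 6.38
tool_pos: [619.0, 156.4, 66.7]
tcp_rot: [-3.141, 0.0, 1.578]
contact_force: [0.4, -0.2, -0.6]
grip_width: 44.6
finger_force: 30.0
```

View pics/s3.png

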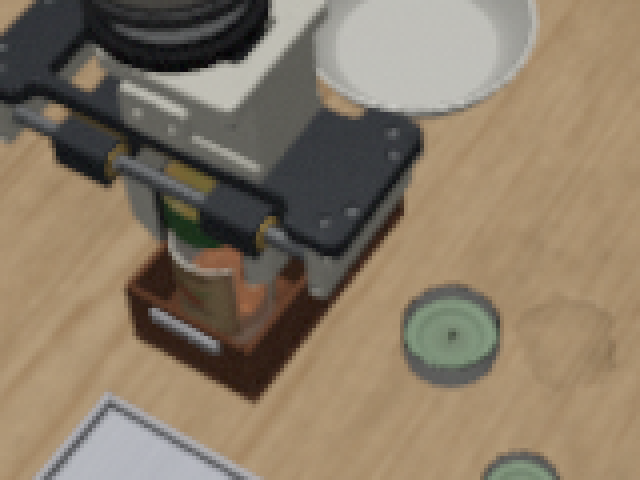

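The jar is inside the +y bay with the fingers above the rim and no contact. I'll lower the rest.

```bash
python3 -m crank '[[0,0,0.003,0,0,0],[0,0,0.001,0,0,0],[0,0,0,0,0,0]]'
python3 -m crank '[[0,0,0.001,0,0,0],[0,0,0,0,0,0]]'
python3 -m crank '[[0,0,0.001,0,0,0],[0,0,0,0,0,0]]'
```

```text
time: 6.85
tool_pos: [619.1, 156.4, 62.8]
tcp_rot: [-3.142, -0.0, 1.578]
contact_force: [-0.4, 0.8, -1.0]
grip_width: 44.9
finger_force: 30.0
time: 7.1
tool_pos: [619.1, 156.4, 61.6]
tcp_rot: [-3.141, -0.0, 1.578]
contact_force: [0.5, -0.0, -0.2]
grip_width: 45.1
finger_force: 30.0
time: 7.35
tool_pos: [619.3, 156.4, 61.1]
tcp_rot: [3.141, -0.0, 1.578]
contact_force: [-0.5, 0.6, 2.6]
grip_width: 44.6
finger_force: 30.0
```

```bash
python3 -m crank '[[0,0,0,0,0,0],[0,0,0,0,0,0],[0,0,-0.02,0,0,0],[0,0,-0.05,0,0,0],[0,0,-0.05,0,0,0]]' 100
python3 -m crank '[[0,0,-0.02,0,0,0],[-0.01,-0.04,0,0,0,0],[-0.01,-0.05,0,0,0,0],[-0.03,-0.05,0,0,0,0],[-0.05,-0.03,0,0,0,0]]' >/dev/null
python3 -m crank '[[-0.05,-0.01,0,0,0,0],[-0.05,0,0,0,0,0],[-0.045,0,0,0,0,0],[0,0,0,0,0,0],[0,0,0,0,0,0]]'
python3 - <<'E'
from h import *
c=cam("wrist");cv2.imwrite("pics/w4.png",c["im"]);np.save("w4.npy",c,allow_pickle=True)
for X in[(430,-141,105),(446,-31,59)]: print(proj(c,X).round())
E
```

```text
time: 7.98
tool_pos: [618.9, 156.3, 181.6]
tcp_rot: [-3.14, 0.0, 1.578]
contact_force: [0.1, -0.4, -0.5]
grip_width: 89.4
finger_force: 0.0
time: 9.22
tool_pos: [440.7, -89.5, 200.6]
tcp_rot: [-3.141, -0.001, 1.577]
contact_force: [0.5, 0.0, 0.6]
grip_width: 91.7
finger_force: 0.0
[263. 259.]
[280. 136.]
```

View pics/w4.png

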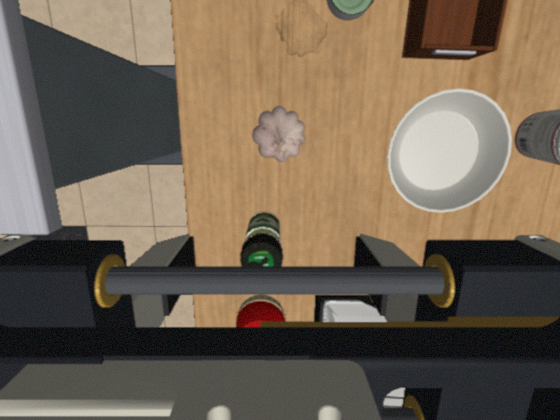

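Jar B's cap is at (262,258) with its base edge at row 213, garlic at (279,133), and the dish rim centred at about (448,151). All agree with the estimates.

```bash
python3 - <<'E'
from h import *
c=np.load("w4.npy",allow_pickle=True).item()
print("jarB cap",cast(c,(262,258),105).round(1),"base edge",cast(c,(264,213),0).round(1))
for p in[(417,45),(499,48)]: print("cad -y rim",cast(c,p,45)[:2].round(1))
D=[(388,151),(510,140),(448,91),(440,211)]
X=np.array([cast(c,p,28)[:2] for p in D]);print("dish",X.round(1),X[:2].mean(0),X[2:].mean(0))
F=[(398,152),(482,150),(443,112),(437,196)]
X=np.array([cast(c,p,5)[:2] for p in F]);print("floor",X.round(1),X[:2].mean(0),X[2:].mean(0))
# garlic extremes
hsv=cv2.cvtColor(c["im"],cv2.COLOR_BGR2HSV);m=((hsv[...,1]<80)&(hsv[...,2]>60)).astype(np.uint8);m[:100]=0;m[170:]=0;m[:,:235]=0;m[:,320:]=0
x,y,w,h=cv2.boundingRect(m);print("garlic",x,y,w,h,cast(c,(x+w/2,y+h/2),28).round(1),"width",cast(c,(x+w,y+h/2),28)[0]-cast(c,(x,y+h/2),28)[0])
E
python3 -m crank '[[-0.03,-0.006,0.01,0,0,0],[-0.0215,-0.0045,0.033,0,0,0],[0,0,0.05,0,0,0],[0,0,0.04,0,0,0],[0,0,0.01,0,0,0]]'
```

```text
jarB cap [ 429.4 -139.6  105. ] base edge [ 427.8 -128.1    0. ]
cad -y rim [575.6  54. ]
cad -y rim [654.2  51.9]
dish [[ 565.2  -47.4]
 [ 696.6  -34.8]
 [ 621.1   14.8]
 [ 632.9 -115.8]] [630.89009344 -41.09934902] [626.99761106 -50.50314769]
floor [[ 585.8  -50.6]
 [ 684.1  -47.6]
 [ 631.6   -5.4]
 [ 639.7 -103.5]] [634.91362936 -49.11319973] [635.6476268  -54.42843214]
garlic 253 106 52 56 [445.3 -30.   28. ] width 56.25914634552652
time: 9.9
tool_pos: [429.6, -139.6, 55.9]
tcp_rot: [-3.138, -0.002, 1.58]
contact_force: [0.3, -0.5, 0.2]
grip_width: 91.6
finger_force: 0.0
```

```bash
python3 -m crank '[[0,0,0,0,0,0],[0,0,0,0,0,0],[0,0,0,0,0,0],[0,0,0,0,0,0],[0,0,0,0,0,0]]' 0
python3 -m crank '[[0,0,0,0,0,0],[0,0,0,0,0,0],[0,0,0,0,0,0]]' 0
```

```text
time: 10.52
tool_pos: [430.9, -141.5, 58.0]
tcp_rot: [3.141, 0.0, 1.578]
contact_force: [0.1, -0.2, -0.5]
grip_width: 46.2
finger_force: 0.0
time: 10.9
tool_pos: [430.7, -141.4, 57.8]
tcp_rot: [-3.142, -0.0, 1.578]
contact_force: [-1.0, 1.6, 3.7]
grip_width: 40.0
finger_force: 29.9
```

```bash
python3 -m crank '[[0,0,-0.03,0,0,0],[0,0,-0.035,0,0,0],[0,0,-0.03,0,0,0],[0.03,0,0,0,0,0],[0.045,0.01,0,0,0,0]]'
python3 -m crank '[[0.045,0.03,0,0,0,0],[0.04,0.04,0,0,0,0],[0.03,0.04,0,0,0,0],[0.03,0.04,0,0,0,0],[0.01,0.0275,0,0,0,0]]'
python3 -m crank '[[0,0,0,0,0,0],[0,0,0,0,0,0]]'
python3 - <<'E'
from h import *
c=cam("wrist");cv2.imwrite("pics/w5.png",c["im"]);np.save("w5.npy",c,allow_pickle=True)
E
```

```text
time: 11.52
tool_pos: [440.2, -66.3, 152.9]
tcp_rot: [3.141, 0.0, 1.575]
contact_force: [0.8, 1.1, -1.5]
grip_width: 40.4
finger_force: 29.9
time: 12.15
tool_pos: [617.7, 92.0, 151.8]
tcp_rot: [-3.141, -0.0, 1.58]
contact_force: [-0.6, 0.2, -1.7]
grip_width: 40.1
finger_force: 29.9
time: 12.4
tool_pos: [615.6, 89.6, 151.9]
tcp_rot: [-3.14, 0.0, 1.578]
contact_force: [0.0, 0.6, -1.7]
grip_width: 40.0
finger_force: 29.9
```

View pics/w5.png

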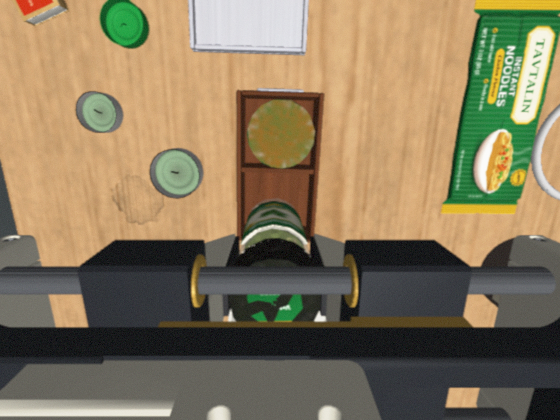

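Jar A stands in the +y bay with its cap at (281,134). The caddy's divider is on row 168, and its rim spans columns 238 to 322.

```bash
python3 - <<'E'
from h import *
c=np.load("w5.npy",allow_pickle=True).item()
for p in[(238,91),(322,94),(241,167),(317,168),(281,91)]: print(cast(c,p,45)[:2].round(1))
print("jarA",cast(c,(281,134),109).round(1))
E
python3 -m crank '[[-0.001,0.0025,0.02,0,0,0],[0,0,0.02,0,0,0],[0,0,0.005,0,0,0],[0,0,0,0,0,0]]'
```

```text
[584.3 186.3]
[654.6 184.4]
[585.4 122.6]
[653.2 122.1]
[620.3 186.5]
jarA [619.4 153.9 109. ]
time: 12.95
tool_pos: [618.9, 88.6, 108.1]
tcp_rot: [-3.142, -0.0, 1.577]
contact_force: [-0.2, 0.1, -0.9]
grip_width: 40.1
finger_force: 29.9
```

```bash
python3 -m crank '[[0,0,0.02,0,0,0],[0,0,0.015,0,0,0],[0,0,0.005,0,0,0],[0,0,0,0,0,0]]'
python3 -m crank '[[0,0,0.003,0,0,0],[0,0,0.001,0,0,0],[0,0,0,0,0,0]]'
python3 -m crank '[[0,0,0.001,0,0,0],[0,0,0,0,0,0]]'
```

```text
time: 13.45
tool_pos: [619.1, 88.9, 67.8]
tcp_rot: [-3.141, -0.0, 1.578]
contact_force: [0.3, -0.5, -1.2]
grip_width: 40.3
finger_force: 29.9
time: 13.82
tool_pos: [619.2, 88.9, 63.9]
tcp_rot: [3.141, -0.0, 1.578]
contact_force: [-0.4, 0.1, -1.4]
grip_width: 40.1
finger_force: 29.9
time: 14.08
tool_pos: [619.1, 88.9, 62.7]
tcp_rot: [-3.142, -0.0, 1.578]
contact_force: [0.4, 0.2, -0.8]
grip_width: 40.0
finger_force: 29.9
```

```bash
python3 -m crank '[[0,0,0.001,0,0,0],[0,0,0,0,0,0]]'
python3 -m crank '[[0,0,0.001,0,0,0],[0,0,0,0,0,0]]'
```

```text
time: 14.32
tool_pos: [619.2, 88.9, 61.9]
tcp_rot: [3.141, -0.0, 1.578]
contact_force: [-0.9, -0.3, 0.7]
grip_width: 39.8
finger_force: 29.9
time: 14.58
tool_pos: [619.3, 88.9, 61.8]
tcp_rot: [3.141, -0.0, 1.578]
contact_force: [-2.9, -0.4, 6.5]
grip_width: 39.6
finger_force: 30.0
```

```bash
python3 -m crank '[[0,0,0,0,0,0],[0,0,0,0,0,0],[0,0,-0.02,0,0,0],[0,0,-0.05,0,0,0],[0,0,-0.05,0,0,0]]' 100
python3 -m crank '[[-0.024,-0.0347,0,0,0,0],[-0.024,-0.0347,0,0,0,0],[-0.024,-0.0347,0,0,0,0],[-0.024,-0.0347,0,0,0,0],[-0.0235,-0.0347,0,0,0,0]]'
python3 -m crank '[[0,0,0.04,0,0,0],[0,0,0.04,0,0,0],[0,0,0,0,0,0],[0,0,0,0,0,0]]'
python3 - <<'E'
from h import *
c=cam("wrist");t=cam("top")
a=cv2.resize(t["im"][155:300,140:380],None,fx=2.2,fy=2.2,interpolation=3)
cv2.imwrite("pics/w6.png",np.vstack([c["im"][:260],np.pad(a,((0,0),(0,560-a.shape[1]),(0,0)))]))
X=proj(c,(445.5,-30.5,59));print(X)
E
```

```text
time: 15.2
tool_pos: [618.9, 88.9, 181.5]
tcp_rot: [-3.14, -0.0, 1.578]
contact_force: [1.0, -0.4, -0.2]
grip_width: 85.6
finger_force: 0.0
time: 15.82
tool_pos: [445.4, -32.5, 180.7]
tcp_rot: [3.141, 0.0, 1.578]
contact_force: [-0.6, -1.4, 0.5]
grip_width: 91.7
finger_force: 0.0
time: 16.32
tool_pos: [447.3, -31.9, 101.8]
tcp_rot: [3.14, 0.0, 1.578]
contact_force: [0.7, 0.2, -0.0]
grip_width: 91.6
finger_force: 0.0
[271.8639522  224.43776432]
```

View pics/w6.png

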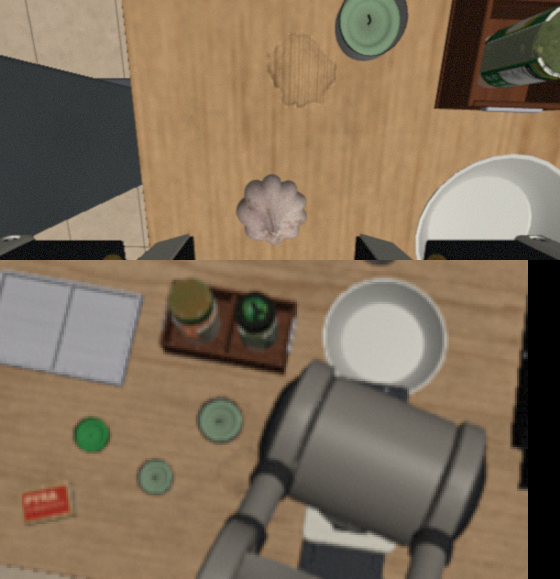

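Both jars stand in the caddy, with their caps in the top view at about (190,295) and (257,310) of the lower panel. The garlic is centred between the open fingers at (271,209).

```bash
python3 -m crank '[[0.001,-0.001,0.03,0,0,0],[0,0,0.03,0,0,0],[0,0,0.02,0,0,0],[0,0,0.009,0,0,0],[0,0,0,0,0,0]]'
python3 -m crank '[[0,0,0,0,0,0],[0,0,0,0,0,0],[0,0,0,0,0,0],[0,0,0,0,0,0],[0,0,0,0,0,0]]' 0
python3 -m crank '[[0,0,-0.01,0,0,0],[0,0,-0.03,0,0,0],[0,0,-0.03,0,0,0],[0,0,0,0,0,0]]'
```

```text
time: 17.05
tool_pos: [445.9, -30.9, 12.1]
tcp_rot: [3.141, 0.0, 1.578]
contact_force: [-0.3, 0.1, 0.1]
grip_width: 91.9
finger_force: 0.0
time: 17.68
tool_pos: [445.6, -30.8, 11.9]
tcp_rot: [3.141, 0.0, 1.578]
contact_force: [0.8, 0.4, 1.8]
grip_width: 55.0
finger_force: 30.0
time: 18.18
tool_pos: [446.8, -31.1, 83.8]
tcp_rot: [3.137, 0.001, 1.578]
contact_force: [0.9, -0.4, -1.0]
grip_width: 55.2
finger_force: 30.0
```

```bash
python3 -m crank '[[-0.003,0.037,0,0,0,0],[-0.004,0.045,0,0,0,0],[-0.004,0.045,0,0,0,0],[-0.004,0.04,0,0,0,0],[-0.004,0.02,0,0,0,0]]'
python3 -m crank '[[0,0,0.02,0,0,0],[0,0,0,0,0,0],[0,0,0,0,0,0]]'
python3 - <<'E'
from h import *
c=cam("wrist");s=cam("scene");im=c["im"]
a=cv2.resize(s["im"][130:250,200:360],None,fx=2.4,fy=2.4,interpolation=3)
cv2.imwrite("pics/w7.png",np.vstack([im[:260],np.pad(a,((0,0),(0,560-a.shape[1]),(0,0)))]))
np.save("w7.npy",c,allow_pickle=True)
E
```

```text
time: 18.8
tool_pos: [633.7, -48.5, 80.2]
tcp_rot: [-3.14, -0.0, 1.578]
contact_force: [-0.2, -0.6, 0.1]
grip_width: 55.3
finger_force: 30.0
time: 19.18
tool_pos: [632.2, -48.4, 61.5]
tcp_rot: [-3.141, -0.0, 1.578]
contact_force: [0.7, -0.6, -0.3]
grip_width: 54.9
finger_force: 30.0
```

View pics/w7.png

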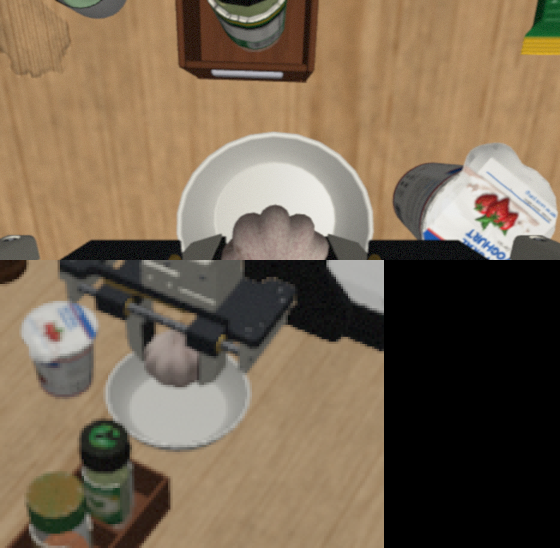

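The garlic is held over the dish, whose rim spans columns 178 to 373 at about row 215, with its top at (274,133). The tub at (475,195) is close, but the gripper body will clear its top by about 13 mm.

```bash
python3 - <<'E'
from h import *
c=np.load("w7.npy",allow_pickle=True).item()
for p in[(178,215),(373,215),(274,133)]: print(cast(c,p,28)[:2].round(1))
E
python3 -m crank '[[-0.002,0.0,0.02,0,0,0],[0,0,0.015,0,0,0],[0,0,0,0,0,0]]'
```

```text
[567.  -37.4]
[698.6 -36.5]
[631.4  16.9]
time: 19.65
tool_pos: [631.7, -50.3, 25.6]
tcp_rot: [-3.139, -0.001, 1.578]
contact_force: [0.4, 0.2, -1.6]
grip_width: 55.1
finger_force: 30.0
```

Dish centre is about (632.5,-51). Now I'll lower slowly.

```bash
python3 -m crank '[[0,0,0.005,0,0,0],[0,0,0.001,0,0,0],[0,0,0,0,0,0]]'
python3 -m crank '[[0,0,0.001,0,0,0],[0,0,0,0,0,0]]'
python3 -m crank '[[0,0,0.001,0,0,0],[0,0,0,0,0,0]]'
```

```text
time: 20.02
tool_pos: [632.8, -50.5, 21.0]
tcp_rot: [3.141, 0.0, 1.578]
contact_force: [0.2, 0.4, -0.3]
grip_width: 55.3
finger_force: 30.0
time: 20.27
tool_pos: [632.6, -50.5, 19.8]
tcp_rot: [3.141, -0.0, 1.578]
contact_force: [-0.8, 0.2, -0.8]
grip_width: 54.7
finger_force: 30.0
time: 20.52
tool_pos: [632.5, -50.5, 18.6]
tcp_rot: [-3.141, -0.0, 1.578]
contact_force: [-0.4, -0.2, 0.0]
grip_width: 55.2
finger_force: 30.0
```

```bash
python3 -m crank '[[0,0,0.001,0,0,0],[0,0,0,0,0,0]]'
python3 -m crank '[[0,0,0.001,0,0,0],[0,0,0,0,0,0]]'
```

```text
time: 20.78
tool_pos: [632.5, -50.5, 17.6]
tcp_rot: [-3.141, -0.0, 1.578]
contact_force: [-0.8, 1.1, -0.3]
grip_width: 55.4
finger_force: 30.0
time: 21.02
tool_pos: [632.7, -50.5, 17.0]
tcp_rot: [3.141, -0.0, 1.578]
contact_force: [-0.3, -0.1, 2.1]
grip_width: 55.2
finger_force: 30.0
```

```bash
python3 -m crank '[[0,0,0,0,0,0],[0,0,0,0,0,0],[0,0,-0.01,0,0,0],[0,0,-0.03,0,0,0],[0,0,-0.04,0,0,0]]' 70
python3 -m crank '[[0,0,-0.05,0,0,0],[0,-0.03,-0.03,0,0,0],[0,-0.05,0,0,0,0],[0.03,-0.05,0,0,0,0],[0.05,-0.03,0,0,0,0]]' 100
python3 -m crank '[[0.05,-0.02,0,0,0,0],[0.05,-0.02,0,0,0,0],[0.05,-0.01,0,0,0,0],[0.03,0,0,0,0,0],[0,0,0,0,0,0]]'
python3 -m crank '[[0,0,0,0,0,0]]'
python3 - <<'E'
from h import *
c=cam("wrist");t=cam("top");np.save("w8.npy",c,allow_pickle=True)
a=cv2.resize(t["im"][155:300,140:380],None,fx=2.2,fy=2.2,interpolation=3)
cv2.imwrite("pics/w8.png",np.vstack([c["im"][:260],np.pad(a,((0,0),(0,560-a.shape[1]),(0,0)))]))
print(proj(c,(400,277,14)))
E
```

```text
time: 21.65
tool_pos: [632.1, -50.4, 97.3]
tcp_rot: [-3.14, -0.0, 1.578]
contact_force: [0.3, -0.2, 0.0]
grip_width: 64.2
finger_force: 0.0
time: 22.28
tool_pos: [470.2, 28.2, 177.6]
tcp_rot: [3.141, 0.0, 1.575]
contact_force: [0.4, 0.5, 0.6]
grip_width: 91.9
finger_force: 0.0
time: 22.9
tool_pos: [420.6, 209.7, 177.4]
tcp_rot: [3.14, -0.001, 1.581]
contact_force: [0.1, -0.5, 0.8]
grip_width: 91.9
finger_force: 0.0
time: 23.02
tool_pos: [420.8, 207.6, 177.0]
tcp_rot: [3.141, 0.0, 1.578]
contact_force: [-0.1, 0.7, 0.2]
grip_width: 91.9
finger_force: 0.0
[254.82464993 124.26446242]
```

View pics/w8.png

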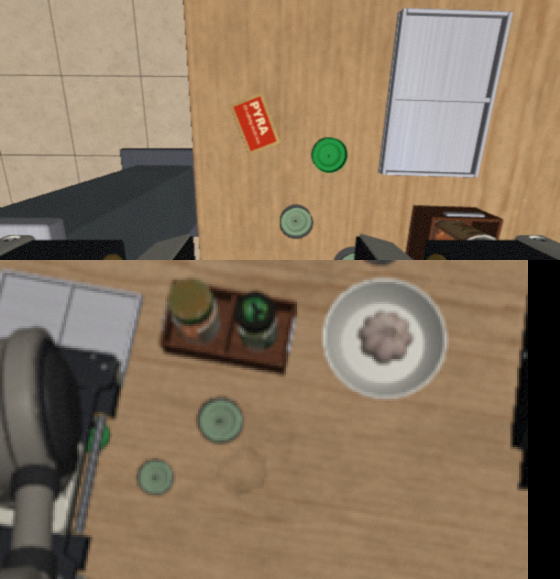

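Garlic stands in the dish. The matchbox is at (255,123), tilted about 20°. Tray rim corners are (399,9),(511,12),(479,176),(381,173), and the small tealight is at (296,221).

```bash
python3 - <<'E'
from h import *
c=np.load("w8.npy",allow_pickle=True).item()
hsv=cv2.cvtColor(c["im"],cv2.COLOR_BGR2HSV)
m=((hsv[...,1]>150)&((hsv[...,0]<9)|(hsv[...,0]>172))).astype(np.uint8);m[:80]=0;m[165:]=0;m[:,:220]=0;m[:,295:]=0
m=cv2.morphologyEx(m,cv2.MORPH_CLOSE,np.ones((9,9)))
b=cv2.boxPoints(cv2.minAreaRect(cv2.findNonZero(m)));print(b.round())
X=np.array([cast(c,p,14)[:2] for p in b]);print(X.round(1),X.mean(0).round(1))
for i in range(2):
    v=X[i+1]-X[i];print("side",np.linalg.norm(v).round(1),np.degrees(np.arctan2(v[1],v[0])).round(1))
C=np.array([cast(c,p,14)[:2] for p in[(399,9),(511,12),(479,176),(381,173)]]);print("tray",C.round(1),C.mean(0).round(1))
d=np.array([cast(c,p,14)[:2] for p in[(391,99),(494,100)]]);print(d.round(1))
print("small",cast(c,(296,221),15).round(1))
E
```

```text
[[233. 106.]
 [260.  96.]
 [276. 141.]
 [250. 151.]]
[[377.8 294.7]
 [405.1 304.5]
 [422.5 260.3]
 [394.2 249.7]] [399.9 277.3]
side 29.1 19.8
side 47.5 -68.6
tray [[537.6 383.4]
 [644.3 381.7]
 [644.  224.2]
 [536.7 226.8]] [590.7 304. ]
[[539.1 302.9]
 [644.3 302.7]]
small [445.6 171.5  15. ]
```

```bash
python3 -m crank '[[0.035,-0.0105,0,0,0,0],[0.035,-0.0105,0.02,0,0,0],[0,0,0.04,0,0,-0.176],[0,0,0.04,0,0,-0.176],[0,0,0.03,0,0,0]]'
python3 -m crank '[[0,0,0.03,0,0,0],[0,0,0.007,0,0,0],[0,0,0,0,0,0],[0,0,0,0,0,0]]'
python3 - <<'E'
from h import *
c=cam("wrist");cv2.imwrite("pics/w9.png",c["im"][:300])
print(proj(c,(400,277,14)))
E
```

```text
time: 23.75
tool_pos: [399.2, 276.8, 45.3]
tcp_rot: [-3.14, 0.0, 1.93]
contact_force: [-0.3, 0.4, -0.5]
grip_width: 91.5
finger_force: 0.0
time: 24.25
tool_pos: [400.2, 278.0, 10.9]
tcp_rot: [3.139, -0.0, 1.929]
contact_force: [0.8, 0.8, 0.2]
grip_width: 92.0
finger_force: 0.0
[273.50012082 255.32819206]
```

View pics/w9.png

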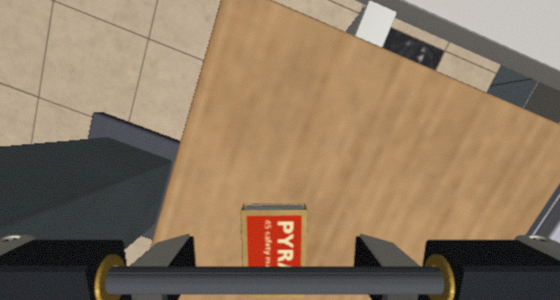

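The matchbox is square to the fingers (edges at columns 242 and 307) and centred.

```bash
python3 -m crank '[[0,0,0.005,0,0,0],[0,0,0.002,0,0,0],[0,0,0,0,0,0]]'
python3 -m crank '[[0,0,0,0,0,0],[0,0,0,0,0,0],[0,0,0,0,0,0],[0,0,0,0,0,0],[0,0,0,0,0,0]]' 0
python3 -m crank '[[0,0,0,0,0,0],[0,0,0,0,0,0],[0,0,0,0,0,0]]' 0
```

```text
time: 24.68
tool_pos: [399.1, 277.8, 2.6]
tcp_rot: [-3.141, -0.0, 1.93]
contact_force: [-0.0, 0.7, 0.3]
grip_width: 91.8
finger_force: 0.0
time: 25.3
tool_pos: [399.3, 277.9, 2.7]
tcp_rot: [3.142, -0.0, 1.93]
contact_force: [-0.1, -0.1, 0.7]
grip_width: 46.7
finger_force: 0.0
time: 25.68
tool_pos: [399.3, 277.9, 2.7]
tcp_rot: [3.141, -0.0, 1.93]
contact_force: [0.4, 0.1, 0.4]
grip_width: 37.0
finger_force: 30.0
```

```bash
python3 -m crank '[[0,0,-0.03,0,0,0],[0,0,-0.035,0,0,0],[0,0,0,0,0,0.176],[0,0,0,0,0,0.176],[0.013,0.038,0,0,0,0]]'
python3 -m crank '[[0.013,0.0384,0,0,0,0],[0.013,0.0384,0,0,0,0],[0.013,0.0384,0,0,0,0],[0.013,0.0384,0,0,0,0],[0,0,0,0,0,0]]'
python3 -m crank '[[0,0,0,0,0,0]]'
python3 - <<'E'
from h import *
c=cam("wrist");cv2.imwrite("pics/w10.png",c["im"][:300]);np.save("w10.npy",c,allow_pickle=True)
print([proj(c,(x,y,14)).round() for x,y in((537.5,384),(643,384),(591,304))])
E
```

```text
time: 26.3
tool_pos: [435.3, 290.6, 67.7]
tcp_rot: [-3.139, 0.001, 1.577]
contact_force: [1.0, -0.3, -0.1]
grip_width: 36.8
finger_force: 30.0
time: 26.92
tool_pos: [592.2, 344.4, 66.8]
tcp_rot: [3.141, -0.0, 1.577]
contact_force: [0.3, -0.4, -0.3]
grip_width: 37.2
finger_force: 30.0
time: 27.05
tool_pos: [589.3, 343.8, 67.0]
tcp_rot: [-3.14, 0.001, 1.578]
contact_force: [-0.8, -0.1, -0.1]
grip_width: 36.9
finger_force: 30.0
[array([202., 168.]), array([351., 169.]), array([276., 270.])]
```

View pics/w10.png

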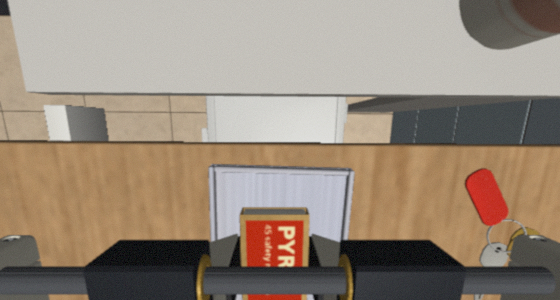

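The matchbox is held over the tray's +y bay. The tray's far rim corners are (210,165) and (353,170), consistent with centre x of about 592.

```bash
python3 -m crank '[[0,0.0015,0.02,0,0,0],[0,0,0.02,0,0,0],[0,0,0.014,0,0,0],[0,0,0,0,0,0],[0,0,0,0,0,0]]'
python3 -m crank '[[0,0,0.003,0,0,0],[0,0,0.001,0,0,0],[0,0,0,0,0,0]]'
python3 -m crank '[[0,0,0.001,0,0,0],[0,0,0,0,0,0]]'
```

```text
time: 27.72
tool_pos: [592.3, 344.4, 14.0]
tcp_rot: [3.141, -0.0, 1.578]
contact_force: [0.2, 0.9, 0.5]
grip_width: 37.2
finger_force: 30.0
time: 28.1
tool_pos: [592.0, 344.2, 9.9]
tcp_rot: [3.141, -0.0, 1.578]
contact_force: [-0.4, -0.6, 0.1]
grip_width: 37.2
finger_force: 30.0
time: 28.35
tool_pos: [591.9, 344.2, 8.7]
tcp_rot: [3.142, -0.0, 1.578]
contact_force: [-1.0, -0.5, -0.5]
grip_width: 37.0
finger_force: 30.0
```

```bash
python3 -m crank '[[0,0,0.001,0,0,0],[0,0,0,0,0,0]]'
python3 -m crank '[[0,0,0.0008,0,0,0],[0,0,0,0,0,0]]'
```

```text
time: 28.6
tool_pos: [591.9, 344.2, 7.6]
tcp_rot: [-3.142, -0.0, 1.578]
contact_force: [0.0, -1.4, -0.2]
grip_width: 37.0
finger_force: 30.0
time: 28.85
tool_pos: [591.9, 344.2, 6.8]
tcp_rot: [-3.141, 0.0, 1.578]
contact_force: [-0.4, -0.4, -1.0]
grip_width: 37.0
finger_force: 30.0
```

```bash
python3 -m crank '[[0,0,0.0008,0,0,0],[0,0,0,0,0,0]]'
python3 -m crank '[[0,0,0.0005,0,0,0],[0,0,0,0,0,0]]'
```

```text
time: 29.1
tool_pos: [592.0, 344.2, 6.8]
tcp_rot: [3.141, -0.0, 1.578]
contact_force: [-3.2, -0.7, 4.8]
grip_width: 36.9
finger_force: 30.0
time: 29.35
tool_pos: [592.0, 344.2, 6.7]
tcp_rot: [3.141, -0.0, 1.578]
contact_force: [-3.2, -1.7, 8.1]
grip_width: 37.1
finger_force: 30.0
```

```bash
python3 -m crank '[[0,0,0,0,0,0],[0,0,0,0,0,0],[0,0,-0.02,0,0,0],[0,0,-0.04,0,0,0],[0,0,-0.05,0,0,0]]' 58
python3 -m crank '[[-0.035,-0.029,0,0,0,0],[-0.035,-0.029,0,0,0,0],[-0.035,-0.029,0,0,0,0],[-0.035,-0.029,0,0,0,0],[-0.034,-0.03,0,0,0,0]]' 100
python3 -m crank '[[0,0,0.03,0,0,0],[0,0,0.02,0,0,0],[0,0,0,0,0,0]]'
python3 - <<'E'
from h import *
c=cam("wrist");t=cam("top")
a=cv2.resize(t["im"][145:290,110:350],None,fx=2.2,fy=2.2,interpolation=3)
cv2.imwrite("pics/w11.png",np.vstack([c["im"][:260],np.pad(a,((0,0),(0,560-a.shape[1]),(0,0)))]))
np.save("w11.npy",c,allow_pickle=True);print(proj(c,(446,170.5,15)))
E
```

```text
time: 29.98
tool_pos: [591.6, 344.1, 117.2]
tcp_rot: [-3.141, 0.0, 1.578]
contact_force: [0.1, -0.2, -0.3]
grip_width: 53.4
finger_force: 0.0
time: 30.6
tool_pos: [446.8, 168.3, 117.0]
tcp_rot: [3.139, -0.0, 1.578]
contact_force: [-0.2, -1.0, 0.9]
grip_width: 91.6
finger_force: 0.0
time: 30.98
tool_pos: [446.9, 169.0, 65.7]
tcp_rot: [-3.141, 0.0, 1.578]
contact_force: [0.0, -0.7, -0.2]
grip_width: 91.3
finger_force: 0.0
[273.40835328 220.88355904]
```

View pics/w11.png

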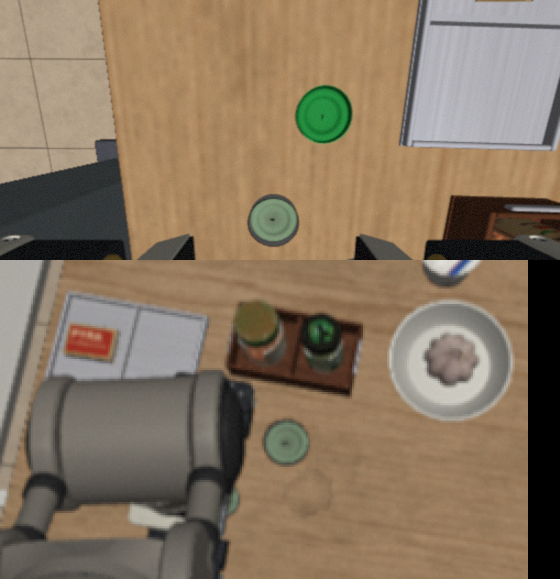

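The matchbox lies flat in the tray's +y bay. The tealight is at (273,219), as predicted (273,221). Descending to grasp.

```bash
python3 -m crank '[[0.001,-0.001,0.03,0,0,0],[0,0,0.02,0,0,0],[0,0,0.01,0,0,0],[0,0,0.002,0,0,0],[0,0,0,0,0,0]]'
python3 -m crank '[[0,0,0,0,0,0],[0,0,0,0,0,0],[0,0,0,0,0,0],[0,0,0,0,0,0],[0,0,0,0,0,0]]' 0
python3 -m crank '[[0,0,0,0,0,0],[0,0,0,0,0,0],[0,0,0,0,0,0]]' 0
```

```text
time: 31.7
tool_pos: [446.7, 170.4, 4.3]
tcp_rot: [3.14, -0.0, 1.578]
contact_force: [0.2, -0.5, 0.5]
grip_width: 91.5
finger_force: 0.0
time: 32.33
tool_pos: [446.1, 170.2, 3.6]
tcp_rot: [-3.142, -0.0, 1.578]
contact_force: [-0.1, -0.3, -0.2]
grip_width: 46.1
finger_force: 0.0
time: 32.7
tool_pos: [446.2, 170.2, 3.6]
tcp_rot: [3.142, -0.0, 1.578]
contact_force: [-0.4, 0.3, 0.2]
grip_width: 35.9
finger_force: 29.9
```

```bash
python3 -m crank '[[0,0,-0.03,0,0,0],[0,0,-0.04,0,0,0],[0.03,0.02,0,0,0,0],[0.03,0.035,0,0,0,0],[0.02,0.04,0,0,0,0]]'
python3 -m crank '[[0.015,0.035,0,0,0,0],[0,0.016,0,0,0,0],[0,0,0,0,0,0],[0,0,0,0,0,0]]'
python3 -m crank '[[0,0,0.03,0,0,0],[0,0,0.02,0,0,0],[0,0,0.01,0,0,0],[0,0,0,0,0,0],[0,0,0,0,0,0]]'
python3 - <<'E'
from h import *
c=cam("wrist");s=cam("scene")
a=cv2.resize(s["im"][220:390,120:320],None,fx=1.8,fy=1.8,interpolation=3)
cv2.imwrite("pics/w12.png",np.vstack([c["im"][:270],np.pad(a,((0,0),(0,560-a.shape[1]),(0,0)))]))
print([proj(c,(x,y,14)).round() for x,y in((537.5,304),(643,304))])
E
```

```text
time: 33.33
tool_pos: [541.2, 252.2, 73.9]
tcp_rot: [3.141, -0.0, 1.579]
contact_force: [0.5, -0.5, -0.9]
grip_width: 36.1
finger_force: 29.9
time: 33.83
tool_pos: [590.4, 266.0, 73.3]
tcp_rot: [-3.14, 0.0, 1.578]
contact_force: [0.5, -0.1, -0.3]
grip_width: 36.3
finger_force: 29.9
time: 34.45
tool_pos: [592.0, 266.4, 14.7]
tcp_rot: [3.14, -0.001, 1.578]
contact_force: [0.5, 0.7, 0.2]
grip_width: 35.9
finger_force: 29.9
[array([175., 187.]), array([369., 188.])]
```

View pics/w12.png

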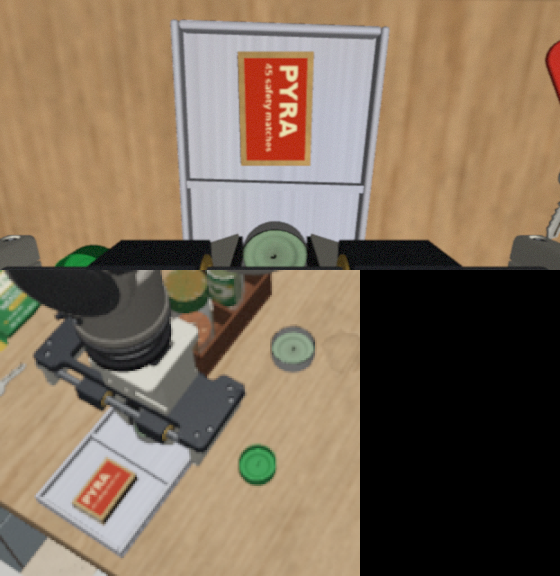

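The matchbox lies flat in its bay with its centre at (275,108). The tealight is over the -y bay, inside the rim, with the divider at row 185. Lowering.

```bash
python3 -m crank '[[0,0,0.004,0,0,0],[0,0,0.0015,0,0,0],[0,0,0,0,0,0]]'
python3 -m crank '[[0,0,0.001,0,0,0],[0,0,0,0,0,0]]'
python3 -m crank '[[0,0,0.0008,0,0,0],[0,0,0,0,0,0]]'
```

```text
time: 34.92
tool_pos: [591.4, 266.2, 7.9]
tcp_rot: [-3.141, 0.0, 1.578]
contact_force: [0.1, 0.9, 0.2]
grip_width: 36.0
finger_force: 29.9
time: 35.17
tool_pos: [591.6, 266.3, 7.6]
tcp_rot: [3.141, -0.0, 1.578]
contact_force: [-0.3, 0.1, 3.5]
grip_width: 35.7
finger_force: 30.0
time: 35.42
tool_pos: [591.6, 266.3, 7.5]
tcp_rot: [3.141, -0.0, 1.578]
contact_force: [-3.3, -1.8, 8.6]
grip_width: 36.3
finger_force: 30.0
```

Seated. Release, lift, back off and check.

```bash
python3 -m crank '[[0,0,0,0,0,0],[0,0,0,0,0,0],[0,0,-0.02,0,0,0],[0,0,-0.04,0,0,0],[0,0,-0.05,0,0,0]]' 58
python3 -m crank '[[0,-0.03,-0.04,0,0,0],[0,-0.05,-0.03,0,0,0],[0,-0.05,0,0,0,0],[0,-0.05,0,0,0,0],[0.03,-0.02,0,0,0,0]]'
python3 -m crank '[[0.04,0,0,0,0,0],[0.05,0,0,0,0,0],[0.05,0,0,0,0,0],[0,0,0,0,0,0],[0,0,0,0,0,0]]'
python3 - <<'E'
from h import *
t=cam("top");s=cam("scene")
a=cv2.resize(t["im"][120:310,120:420],None,fx=1.8,fy=1.8,interpolation=3);b=cv2.resize(s["im"][130:350,130:420],(316,240))
cv2.imwrite("pics/f.png",np.vstack([a,np.pad(b,((0,0),(0,540-316),(0,0)))]))
E
```

```text
time: 36.05
tool_pos: [591.1, 266.1, 117.8]
tcp_rot: [-3.141, 0.0, 1.578]
contact_force: [1.9, 0.1, 0.1]
grip_width: 53.4
finger_force: 0.0
time: 36.67
tool_pos: [388.8, 293.9, 187.9]
tcp_rot: [3.141, -0.0, 1.577]
contact_force: [-0.0, 0.3, 0.6]
grip_width: 52.9
finger_force: 0.0
time: 37.3
tool_pos: [390.1, 434.4, 186.9]
tcp_rot: [3.141, 0.0, 1.578]
contact_force: [0.4, -0.5, 0.0]
grip_width: 53.3
finger_force: 0.0
```

View pics/f.png

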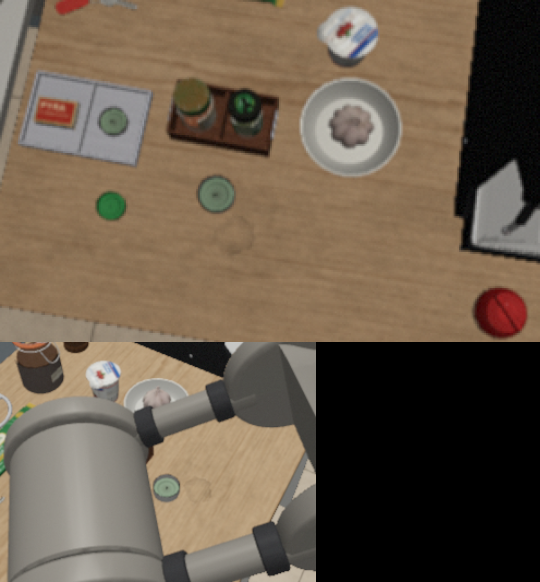

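The top view shows all five in place: matchbox (56,112), tealight (113,121), jars (193,100) and (245,108), garlic (351,126). The tub, timer and look-alikes have not moved. Handing in.

```bash
python3 -c "
from plant import bot
print(bot.close_job())"
```

```text
the job is handed in; nothing more can be done
None
```

The job is handed in at about 37 s: both jars stand in the caddy, the garlic is in the dish, and the matchbox and small tealight are in the tray; the tub, timer and look-alikes were left where they stood.

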